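# Open the filter well of a microscope lamp unit

### The job

On the microscope's lamp unit, press the snap tab fully in with the fingertips, then push the released cover along its runners, completely off its seat, so that the filter well lies open and the cover rests flat on the unit's deck. Only press and push: never lift or tip the cover, and leave the bottle, jar, dish and slide box beside the unit where they stand.

Things in the scene. Friction and masses are not known exactly. Their poses are not given: they have to be found in the camera images.
- lampbox: cream lamp unit fixed to the bench, 120 (x) x 300 (y) x 72 mm high (knob on -x face, light port on -y end); origin at the centre of its underside, z up. A channel 81 mm wide runs along y between side walls. In it, from -y to +y: rear wall (to y = -118 mm), seat over the filter well (to -37), snap tab (-34 to -4), free deck (to 142), end wall. All walls 69.5 mm high.
- seat (a point): fixed point of the lampbox: centre of the cover's seat at runner height (61 mm). A lip along each side of the seat (underside 69.5, top 72.5 mm above the bench, 68 mm clear between them) keeps the cover down, so that it can leave only by sliding towards lampbox +y, over the pressed tab.
- deck (a point): fixed point of the lampbox: centre of the free deck, at runner height, at lampbox y = +69 mm. Two metal runners (tops 61 mm above the bench) carry the cover along the seat and the deck; the channel floor between them, 60 mm wide, is at 58 mm.
- tab (a joint): how far the snap tab is pressed down, m: 0 to 0.0015 at the start, standing up and blocking the cover; 0.008 fully in. From 0.0065 on the cover passes over it. About 3 N moves it; it has no return spring and stays where it is pushed.
- tab_top (a point): centre of the snap tab's ribbed top face, moves with the tab: black, 34 mm (lampbox x) by 30 mm (lampbox y), at lampbox y = -19 mm; 67 mm above the bench when out, 59 mm when fully in. Pressed straight down.
- cover: grey flat sliding cover, 78 (x) x 80 (y) x 6 mm, about 90 g, loose on the runners; origin at the centre of its underside (61 mm above the bench), axes parallel to the lampbox's. Seated, its origin is near lampbox y = -76 mm; past y = +3 mm its rear edge is off the seat; against the end wall it would be at +102 mm. It slides under about 1 N.
- rib (a point): top centre of the cover's rib, the thing to push against: 44 mm long (x), 12 mm thick (y), standing 16 mm above the cover (rib top 83 mm, cover's top face 67 mm above the bench). The rib's centre is 10 mm behind the cover's centre (towards -y), leaving 24 mm of flat cover behind it.
- reagent: bystander: reagent bottle, 56 mm diameter, 110 mm high, origin under its centre
- slidebox: bystander: white slide box, 80 x 100 x 35 mm, origin under its centre
- dish: bystander: closed petri dish, 90 mm diameter, 20 mm high, origin under its centre
- oil: bystander: small amber oil jar, 32 mm diameter, 50 mm high, origin under its centre
Mind the look-alikes: they are no part of the job. What is shaped like the cover but green is not meant.

How it is judged:
On the way, in this order (a step that is already met when the one before it is completed fails the run):
1. the snap tab is pressed in while the cover is still on its seat (value of joint tab above 0.0065 m and y of cover in the frame of lampbox below -0.065 m), for 0.1 s.
2. the cover has been pushed off its seat, along the runners (y of cover in the frame of lampbox above 0.003 m), for 0.1 s.
At the end, for the whole second after the job is handed in: the cover lies still and flat (within 0.06 rad) on the runners of the deck, its rear edge off the seat (cover origin beyond lampbox y = +3 mm), the snap tab still in (more than 5 mm) (y of cover in the frame of lampbox between 0.003 and 0.108 m and x of cover in the frame of lampbox between -0.008 and 0.008 m and height (world z) of cover between 0.057 and 0.064 m and angle between cover's own z axis and vertical below 0.06 rad and value of joint tab above 0.005 m and linear speed of cover below 0.01 m/s); the robot touches nothing.
It fails at once if the cover is lifted or tipped (height (world z) of cover above 0.068 m or angle between cover's own z axis and vertical above 0.2 rad).
It fails at once if the reagent bottle is pushed away or tipped (distance of reagent from where it was at the start of the episode above 0.03 m or angle between reagent's own z axis and vertical above 0.4 rad).
It fails at once if the slide box is pushed away or tipped (distance of slidebox from where it was at the start of the episode above 0.03 m or angle between slidebox's own z axis and vertical above 0.4 rad).
It fails at once if the petri dish is pushed away or tipped (distance of dish from where it was at the start of the episode above 0.03 m or angle between dish's own z axis and vertical above 0.4 rad).
It fails at once if the oil jar is pushed away or tipped (distance of oil from where it was at the start of the episode above 0.03 m or angle between oil's own z axis and vertical above 0.4 rad).
It also fails if it takes over 40 s, if anything falls off the work surface, if the arm or the gripper's body presses on something with over 40 N, if the wrist force passes 120 N, or if a joint passes its speed limit or range.

### The arm

A 6-joint arm with a two-finger parallel gripper is mounted at the origin on the work surface. World frame = base frame: x ahead of the robot, y to its left, z up, the work surface at z = 0. Lengths are in m, angles in rad, forces in N, time in s.
With the tool pointing down it reaches from about 0.375 to 0.975 m from the base axis. Payload 3.8 kg.
Tool frame: the origin (TCP) lies midway between the tips of the shut fingers; the grasp point (between the pads) lies 19 mm behind it; z points along the fingers, y is the line along which they close (so a half turn about z gives the same grasp; the last joint's range is limited). The gripper opens to 85 mm and grips with 20 to 120 N. Pads are 22 mm wide; open, the fingers measure 114 mm over their backs; the gripper's body (76 mm by 85 mm) begins 54 mm behind the grasp point. The pads swing forward as they close: fully open they stand 13 mm farther back than shut.
Start: joints at [-1.238, 0.264, 1.604, -0, 1.274, -0.037], TCP at [0.244, -0.629, 0.231] pointing down, gripper open.
Joint ranges: [-2.63, 2.63], [-0.94, 2.18], [0.31, 2.57], [-1.31, 4.45], [0, 2.66], [-2.55, 2.55]. Speed limits (rad/s): [2.57, 2.57, 3.14, 3.14, 3.14, 3.14].

### API

Orientations are given as a rotation vector (axis times angle).
In Python, from workcell import bot, read_camera, camera_info, ticket gives the robot as it stands.
- The arm moves only by the tool servo_tool, never from a script. Its argument "targets" is a list of rows, each an object of numbers: "hand": the closure, from -1 (fully open) to 1 (shut); "x", "y", "z": the shift along the tool's x, y, z as a fraction of full scale; "roll": the turn about the tool's z as a fraction of full scale. In form: [{"hand": .., "x": .., "y": .., "z": .., "roll": ..}, ...]. A call has 1 to 10 rows; each row is the pose to reach, as a shift and turn from the pose commanded when the call began, along the tool's axes at that moment, turning the shorter way round; what a row does not reach only later rows make up. Full scale, the value 1, is 50 cm for a shift and 180 degrees for a turn. A row lasts 1/12 s, in which the tool goes at most 41.7 mm and 7.16 degrees, less where a joint would pass 70% of its speed; a pose out of reach is approached as far as the arm can. A call with a number of a shift or a turn outside -1 to 1 is refused whole. A call with a gripper value outside its range is refused whole. The fingers move at their own pace and stop on an object; "grip_force" is the grip in N (left out, the last holds). Time passes only in rows, so rows that repeat a pose let the fingers close. It gives the time, the measured TCP pose, the force, the opening and the grip force at its end, in the units of the state.
- bot.read_state(): the state, without advancing time (a new reading comes with each control period).
- read_camera(name): name is "side" or "top"; returns the picture (384x512x3 uint8, red, green, blue); there is no depth.
- camera_info(name): a dict with "fx", "fy", "cx", "cy" (pixels), "eye" and "orientation" of the camera in the world. Camera axes: x right, y down, z forward; pixel columns grow to the right and rows downward; lengths in m; the calibration is good to about 2 mm. A picture is of the moment at which its call begins. camera_info takes no time and is no camera call.
- ticket.finish_job(): hands the job in; it is judged then, once.
The state is a dict: "time": time; "q": joint angles; "joint_vel": joint speeds; "joint_torque": joint torques, N m; "tool_pos": TCP position; "tcp_rot": TCP orientation; "wrist_force": force on the tool from outside, world axes, zero at the start; "torque": the same for the moment, N m; "width": opening from 0.0 (shut) to 1.0 (fully open); "grip_force": force on a finger pad.
Only numpy, scipy, OpenCV 4.12 (cv2) and the standard library are available. Lean on these libraries where they do the work, as an engineer would, in place of code of your own. Each camera call takes 0.05 s, during which the arm holds its last target. There are 200 camera calls.

## Working session

There is one attempt and no reset: what is moved stays moved. The work goes in short steps, Python scripts to look and compute and a tool call to move; the robot and the scene stay as the last step left them, time stands still between calls to the robot, and variables do not carry over. Pictures are saved under pics/ and viewed, at most 10 in all, crops included, and the job is handed in when it is done.

Besides the shell and the picture viewer there is one more tool, called after "Call:" as name(argument=value, ...), one argument or row to a line, values as JSON. servo_tool: Moves the arm, as the interface text tells. Its arguments: {"type":"object","properties":{"targets":{"type":"array"},"grip_force":{"type":"number"}},"required":["targets"]}

```bash
mkdir -p pics; python3 - <<'E'
from workcell import bot, read_camera, camera_info
import cv2
for n in ("side","top"):
    cv2.imwrite(f"pics/{n}0.png",cv2.cvtColor(read_camera(n),cv2.COLOR_RGB2BGR)); print(n,camera_info(n))
s=bot.read_state(); print(s)
E
```

```text
side {'fx': 447.4643690139547, 'fy': 447.4643690139547, 'cx': 255.14731802456123, 'cy': 195.7535214347943, 'eye': array([ 0.49526649, -0.61600245,  0.64425995]), 'orientation': array([-2.29310484,  0.1121985 , -0.07506823])}
top {'fx': 496.2919146523587, 'fy': 496.2919146523587, 'cx': 253.34450206526654, 'cy': 192.18748926211657, 'eye': array([0.46559026, 0.02916893, 1.18603259]), 'orientation': array([-2.15492527,  2.21004892, -0.13960815])}
{'time': 0.1, 'q': array([-1.23787362e+00,  2.64681151e-01,  1.60523468e+00, -2.26904706e-05,
        1.27371747e+00, -3.69197798e-02]), 'joint_vel': array([-0.00026445, -0.00114791, -0.00145667,  0.00035558,  0.00016125,
       -0.00010361]), 'joint_torque': array([ 5.51606827e-04, -5.16706252e+01, -3.68588841e+01, -5.16210332e-05,
        6.27391346e-03, -1.21253642e-06]), 'tool_pos': array([ 0.24375297, -0.62873979,  0.23008578]), 'tcp_rot': array([-3.08604807e+00, -5.77281629e-01,  5.06051779e-04]), 'wrist_force': array([-0.43066364,  0.13317225,  0.66534792]), 'torque': array([-0.01047805, -0.00289475, -0.02268583]), 'grip_force': 0.0, 'width': 1.0026898773731965}
```

View pics/side0.png

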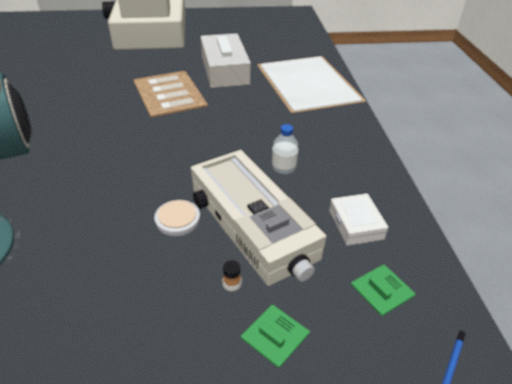

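View pics/top0.png

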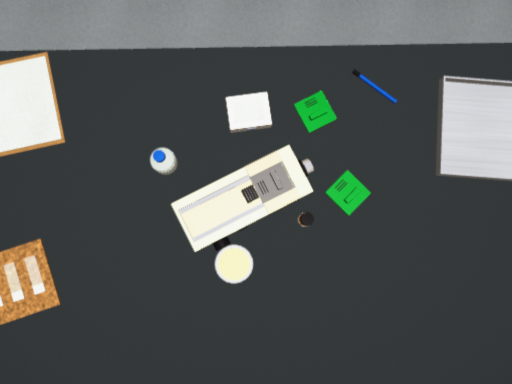

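The side view shows the lamp unit from about (195,165) to (320,270), with the tab near (258,207) and the cover near (278,220). In the top view the tab is near (250,194), the cover near (271,184), and the port near (307,166). Next I'll enlarge both views to pick out features.

```bash
cat > h.py <<'E'
import numpy as np, cv2
from scipy.spatial.transform import Rotation as R
from workcell import bot, read_camera, camera_info
def ray(n,px):
    c=camera_info(n); d=np.array([(px[0]-c['cx'])/c['fx'],(px[1]-c['cy'])/c['fy'],1.])
    return np.array(c['eye']),R.from_rotvec(c['orientation']).apply(d)
def plane(n,px,z):
    e,d=ray(n,px); return e+d*(z-e[2])/d[2]
def two(pa,pb):  # side, top
    (a,u),(b,v)=ray('side',pa),ray('top',pb); u/=np.linalg.norm(u); v/=np.linalg.norm(v)
    t=np.linalg.lstsq(np.c_[u,-v],b-a,rcond=None)[0]; p,q=a+t[0]*u,b+t[1]*v
    return (p+q)/2,np.linalg.norm(p-q)
def proj(n,P):
    c=camera_info(n); q=R.from_rotvec(c['orientation']).inv().apply(np.array(P)-c['eye'])
    return c['fx']*q[0]/q[2]+c['cx'],c['fy']*q[1]/q[2]+c['cy']
E
python3 - <<'E'
from h import *
t=cv2.imread('pics/top0.png')[140:260,165:325]; s=cv2.imread('pics/side0.png')[145:285,180:335]
cv2.imwrite('pics/tc.png',cv2.resize(t,None,fx=5,fy=5,interpolation=cv2.INTER_CUBIC))
cv2.imwrite('pics/sc.png',cv2.resize(s,None,fx=4,fy=4,interpolation=cv2.INTER_CUBIC))
E
```

```text
(no output)
```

View pics/tc.png

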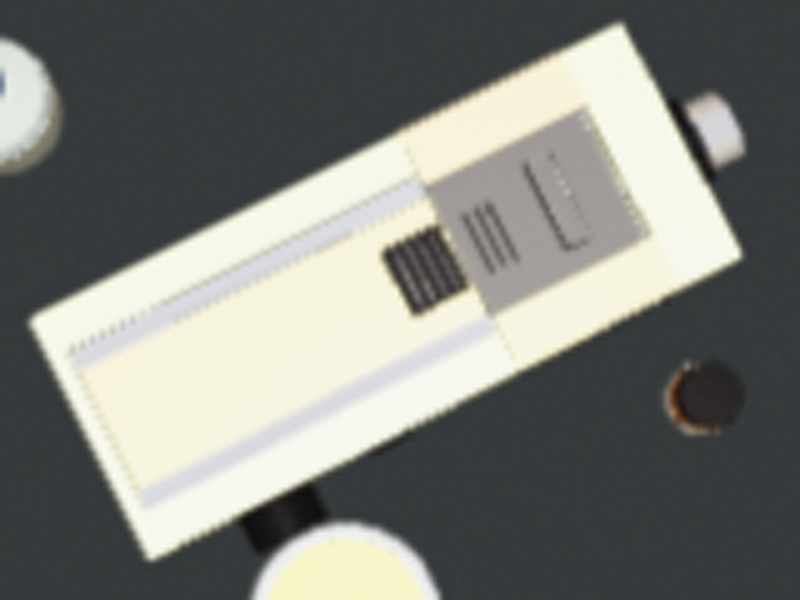

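View pics/sc.png

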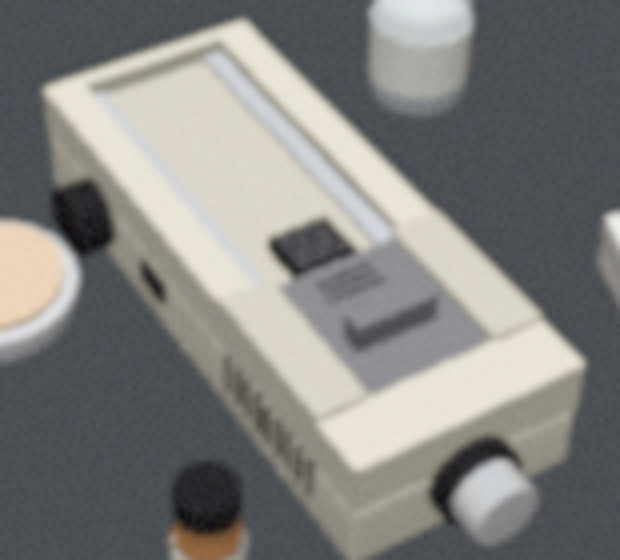

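The top crop shows the box's top corners, in full-image pixels, at about (171,203.6), (289.4,144.4), (313.6,191.6) and (195,252.4). The tab is near (250,194), and the rib is near (276,180). The same features are visible in the side crop. I'll now measure them with masks and both views.

```bash
python3 - <<'E'
from h import *
def box(n,corners):
    im=cv2.imread(f'pics/{n}0.png'); g=cv2.cvtColor(im,cv2.COLOR_BGR2GRAY)
    return cv2.cornerSubPix(g,np.array(corners,np.float32).reshape(-1,1,2),(3,3),(-1,-1),(cv2.TERM_CRITERIA_EPS+3,50,.01)).reshape(-1,2)
T=np.array([(150,562),(30,318),(622,22),(743,258)])/5+(165,140)-.4
S=np.array([(45,90),(243,18),(583,365),(355,472)])/4+(180,145)-.4
T2=box('top',T);S2=box('side',S); print((T2-T).round(1).tolist(),(S2-S).round(1).tolist())
P=[]
for a,b in zip(S2,T2):
    p,e=two(a,b);P.append(p);print(p.round(4),round(e,4))
# silhouettes / plane method on top, z=.0695..0.072
Q=np.array([plane('top',b,.071) for b in T2]);print(Q.round(4), [np.linalg.norm(Q[i]-Q[(i+1)%4]).round(4) for i in range(4)])
for A in(np.array(P),Q):
    y=(A[0]+A[1]-A[2]-A[3])[:2]; y/=np.linalg.norm(y); c=A.mean(0); x=np.array([y[1],-y[0]])
    print('c',c.round(4),'y',y.round(4),'yaw',np.arctan2(-y[0],y[1]))
# tab & cover by masks in both
hsv={n:cv2.cvtColor(cv2.imread(f'pics/{n}0.png'),cv2.COLOR_BGR2HSV) for n in('top','side')}
for n,(u,v) in(('top',(250,194)),('side',(258,206))):
    m=(hsv[n][...,2]<100).astype(np.uint8); k,l,st,ce=cv2.connectedComponentsWithStats(m)
    for i in range(1,k):
        if np.hypot(*(ce[i]-(u,v)))<12 and st[i,4]<3000: print(n,'dark',ce[i],st[i], plane(n,ce[i],.067).round(4))
tabw,e=two(np.array((313,243))/4+(179.6,144.6),np.array((425,270))/5+(164.6,139.6));print('tab',tabw,e)
# cover far-right-rear, corners at z .067 top
for p in((425,183),(590,107),(653,237),(490,318)): print('cover corner',plane('top',np.array(p)/5+(164.6,139.6),.067).round(4))
p,e=two(np.array((393,310))/4+(179.6,144.6),np.array((558,200))/5+(164.6,139.6));print('rib',p,e)
for nm,p in(('dish',(234,264)),('oil',(306,219)),('reag',(163,160)),('slide',(249,112))):print(nm,plane('top',p,.03).round(3))
E
```

```text
[[-0.1, -0.3], [-0.3, 0.3], [-0.4, 0.1], [-0.1, -0.5]] [[-0.7, -0.6], [0.3, 0.1], [0.8, -0.7], [-0.1, -0.2]]
[0.4483 0.1319 0.0701] 0.0011
[0.5575 0.1842 0.0705] 0.0018
[ 0.6872 -0.0867  0.07  ] 0.0015
[ 0.5781 -0.1386  0.0694] 0.0002
[[ 0.4477  0.1317  0.071 ]
 [ 0.5565  0.1841  0.071 ]
 [ 0.6862 -0.0865  0.071 ]
 [ 0.5778 -0.1383  0.071 ]] [np.float64(0.1207), np.float64(0.3001), np.float64(0.1202), np.float64(0.2998)]
c [0.5678 0.0227 0.07  ] y [-0.4322  0.9018] yaw 0.4469697593894021
c [0.5671 0.0228 0.071 ] y [-0.433   0.9014] yaw 0.4478254288878235
top dark [249.73648649 193.26351351] [242 186  16  16 148] [0.5758 0.0053 0.067 ]
side dark [257.1125 206.8625] [248 201  20  13 160] [5.748e-01 3.000e-04 6.700e-02]
tab [0.57595696 0.00555002 0.06583519] 0.0016523503100355258
cover corner [0.6148 0.0046 0.067 ]
cover corner [ 0.648  -0.0717  0.067 ]
cover corner [ 0.5876 -0.0985  0.067 ]
cover corner [ 0.5525 -0.0232  0.067 ]
rib [ 0.60501837 -0.05494792  0.07830906] 0.001732498591973839
dish [0.416 0.045 0.03 ]
oil [ 0.516 -0.125  0.03 ]
reag [0.663 0.206 0.03 ]
slide [0.774 0.001 0.03 ]
```

```bash
cat >> h.py <<'E'
C=np.array([.5672,.0228]); Y=np.array([-.4326,.9016]); X=np.array([.9016,.4326])
def go(x,y,z):
    s=bot.read_state(); M=R.from_rotvec(s['tcp_rot'])
    p=np.r_[C+x*X+y*Y,z]; d=M.inv().apply(p-s['tool_pos'])/.5
    a=M.as_matrix()[:,0]; da=np.arctan2(Y[1],Y[0])-np.arctan2(a[1],a[0])
    print('lamp',(X@(s['tool_pos'][:2]-C)).round(4),(Y@(s['tool_pos'][:2]-C)).round(4),s['tool_pos'][2].round(4),'shift',d.round(4),'roll',round(-da/np.pi,4),'F',s['wrist_force'].round(1),'q6',s['q'][5].round(3),'w',s['width'],'t',s['time'])
E
python3 -c "
from h import *
go(0,-.019,.15)"
```

```text
lamp -0.5735 -0.4475 0.2301 shift [ 1.0771 -0.9429  0.1622] roll -0.5247 F [-0.4  0.1  0.7] q6 -0.037 w 1.0026898773731965 t 0.1
```

Call:
servo_tool(
  targets=[
    {"hand":1,"x":0.6,"y":-0.52,"z":0,"roll":-0.35},
    {"hand":1,"x":0.6,"y":-0.52,"z":0,"roll":-0.35},
    {"hand":1,"x":0.6,"y":-0.52,"z":0,"roll":-0.35},
    {"hand":1,"x":0.6,"y":-0.52,"z":0,"roll":-0.35},
    {"hand":1,"x":0.6,"y":-0.52,"z":0,"roll":-0.35},
    {"hand":1,"x":0.6,"y":-0.52,"z":0,"roll":-0.35},
    {"hand":1,"x":0.6,"y":-0.52,"z":0,"roll":-0.35},
    {"hand":1,"x":0.6,"y":-0.52,"z":0,"roll":-0.35},
    {"hand":1,"x":0.6,"y":-0.52,"z":0,"roll":-0.35},
    {"hand":1,"x":0.6,"y":-0.52,"z":0,"roll":-0.35},
  ],
)

```text
time: 0.93
tool_pos: [0.4306, -0.2746, 0.2309]
tcp_rot: [-2.324, -2.112, -0.002]
wrist_force: [0.1, 0.1, 0.3]
width: 0.005
grip_force: 0.0
```

```bash
python3 -c "
from h import *
go(0,-.019,.15)"
```

```text
lamp -0.2518 -0.2091 0.2309 shift [0.5852 0.235  0.1629] roll -0.1727 F [0.1 0.1 0.3] q6 -0.523 w 0.004976668768720245 t 0.9333
```

Call:
servo_tool(
  targets=[
    {"hand":1,"x":0.585,"y":0.235,"z":0.1,"roll":-0.173},
    {"hand":1,"x":0.585,"y":0.235,"z":0.1,"roll":-0.173},
    {"hand":1,"x":0.585,"y":0.235,"z":0.1,"roll":-0.173},
    {"hand":1,"x":0.585,"y":0.235,"z":0.1,"roll":-0.173},
    {"hand":1,"x":0.585,"y":0.235,"z":0.1,"roll":-0.173},
    {"hand":1,"x":0.585,"y":0.235,"z":0.1,"roll":-0.173},
    {"hand":1,"x":0.585,"y":0.235,"z":0.1,"roll":-0.173},
    {"hand":1,"x":0.585,"y":0.235,"z":0.1,"roll":-0.173},
    {"hand":1,"x":0.585,"y":0.235,"z":0.1,"roll":-0.173},
    {"hand":1,"x":0.585,"y":0.235,"z":0.1,"roll":-0.173},
  ],
)

```text
time: 1.77
tool_pos: [0.5759, 0.0019, 0.1802]
tcp_rot: [-1.675, -2.656, 0.002]
wrist_force: [-0.0, -0.2, 0.2]
width: -0.001
grip_force: 0.0
```

```bash
python3 -c "
from h import *
go(0,-.019,.08)"
```

```text
lamp -0.0012 -0.0226 0.1802 shift [0.007  0.0028 0.2004] roll -0.0007 F [-0.  -0.2  0.2] q6 -0.485 w -0.0013238453482668935 t 1.7667
```

Call:
servo_tool(
  targets=[
    {"hand":1,"x":0.007,"y":0.003,"z":0.07,"roll":-0.001},
    {"hand":1,"x":0.007,"y":0.003,"z":0.14,"roll":-0.001},
    {"hand":1,"x":0.007,"y":0.003,"z":0.19,"roll":-0.001},
    {"hand":1,"x":0.007,"y":0.003,"z":0.2,"roll":-0.001},
    {"hand":1,"x":0.007,"y":0.003,"z":0.2,"roll":-0.001},
    {"hand":1,"x":0.007,"y":0.003,"z":0.2,"roll":-0.001},
  ],
)

```text
time: 2.27
tool_pos: [0.5765, 0.0034, 0.0823]
tcp_rot: [1.677, 2.655, 0.0]
wrist_force: [-0.3, 0.0, -0.0]
width: -0.004
grip_force: 0.0
```

```bash
python3 -c "
from h import *
go(0,-.019,.058)
s=read_camera('side')[145:285,180:335]
cv2.imwrite('pics/s1.png',cv2.resize(s[...,::-1],None,fx=4,fy=4,interpolation=cv2.INTER_CUBIC))"
```

```text
lamp -0.0001 -0.0215 0.0823 shift [0.0051 0.0001 0.0485] roll -0.0011 F [-0.3  0.  -0. ] q6 -0.481 w -0.004267913795927444 t 2.2667
```

View pics/s1.png

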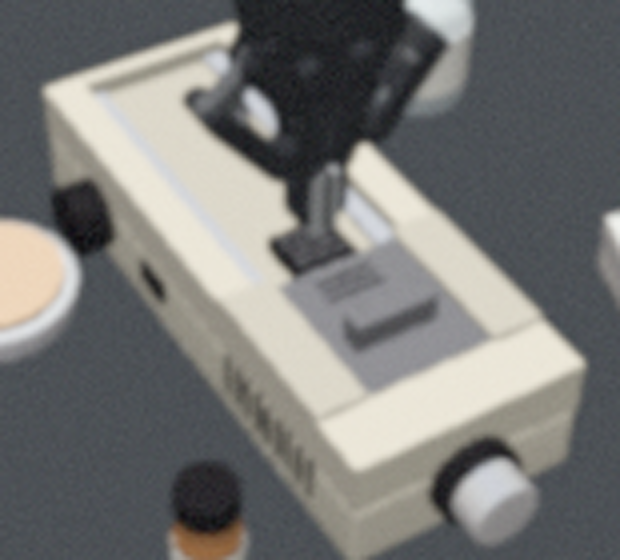

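The shut fingertips at crop (315,235) stand centred over the tab at (313,250). I'll press it in gently.

Call:
servo_tool(
  targets=[
    {"hand":1,"x":0.006,"y":0,"z":0.01,"roll":-0.001},
    {"hand":1,"x":0.006,"y":0,"z":0.02,"roll":-0.001},
    {"hand":1,"x":0.006,"y":0,"z":0.026,"roll":-0.001},
    {"hand":1,"x":0.006,"y":0,"z":0.032,"roll":-0.001},
    {"hand":1,"x":0.006,"y":0,"z":0.037,"roll":-0.001},
    {"hand":1,"x":0.006,"y":0,"z":0.041,"roll":-0.001},
    {"hand":1,"x":0.006,"y":0,"z":0.045,"roll":-0.001},
    {"hand":1,"x":0.006,"y":0,"z":0.045,"roll":-0.001},
    {"hand":1,"x":0.006,"y":0,"z":0.045,"roll":-0.001},
  ],
)

```text
time: 3.07
tool_pos: [0.575, 0.0072, 0.0587]
tcp_rot: [1.672, 2.659, 0.001]
wrist_force: [0.9, 0.5, 1.2]
width: -0.003
grip_force: 0.4
```

```bash
python3 -c "
from h import *
go(0,-.019,.058)"
```

```text
lamp 0.0003 -0.0175 0.0587 shift [-0.003  -0.0006  0.0014] roll 0.0003 F [0.9 0.5 1.2] q6 -0.479 w -0.002945137537102633 t 3.0667
```

Call:
servo_tool(
  targets=[
    {"hand":1,"x":-0.001,"y":0,"z":0.002,"roll":0},
    {"hand":1,"x":-0.001,"y":0,"z":0.004,"roll":0},
    {"hand":1,"x":-0.001,"y":0,"z":0.004,"roll":0},
  ],
)

```text
time: 3.32
tool_pos: [0.5751, 0.0071, 0.0581]
tcp_rot: [-1.672, -2.659, -0.001]
wrist_force: [-3.3, 2.0, 9.9]
width: 0.003
grip_force: 5.1
```

```bash
python3 -c "
from h import *
go(0,-.019,.12)"
```

```text
lamp 0.0003 -0.0176 0.0581 shift [-0.0028 -0.0006 -0.1239] roll 0.0002 F [-3.3  2.   9.9] q6 -0.48 w 0.0028270967756567375 t 3.3167
```

Force rose to 10 N at the hard stop, so the tab is fully in. Next: lift, move behind the rib, and come down.

Call:
servo_tool(
  targets=[
    {"hand":1,"x":0,"y":0,"z":-0.05,"roll":0},
    {"hand":1,"x":0,"y":0,"z":-0.12,"roll":0},
    {"hand":1,"x":-0.05,"y":0,"z":-0.12,"roll":0},
    {"hand":1,"x":-0.12,"y":0,"z":-0.12,"roll":0},
    {"hand":1,"x":-0.186,"y":0,"z":-0.12,"roll":0},
    {"hand":1,"x":-0.186,"y":0,"z":-0.12,"roll":0},
    {"hand":1,"x":-0.186,"y":0,"z":-0.12,"roll":0},
    {"hand":1,"x":-0.186,"y":0,"z":-0.12,"roll":0},
  ],
)

```text
time: 3.98
tool_pos: [0.6145, -0.0771, 0.1159]
tcp_rot: [-1.672, -2.657, 0.001]
wrist_force: [0.0, -0.5, 0.8]
width: 0.0
grip_force: 0.0
```

```bash
python3 -c "
from h import *
go(0,-.109,.076)
s=read_camera('side')[145:285,180:335]
cv2.imwrite('pics/s2.png',cv2.resize(s[...,::-1],None,fx=4,fy=4,interpolation=cv2.INTER_CUBIC))"
```

```text
lamp -0.0005 -0.1105 0.1159 shift [0.0029 0.0012 0.0799] roll 0.0 F [ 0.  -0.5  0.8] q6 -0.613 w 0.000283292043869643 t 3.9833
```

View pics/s2.png

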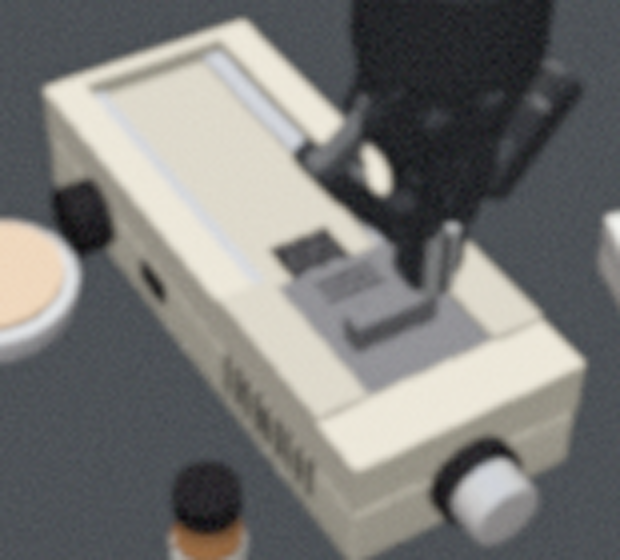

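The tab at (310,252) now lies flush, and the cover is still seated. The fingers hover above and behind the rib at (390,320).

Call:
servo_tool(
  targets=[
    {"hand":1,"x":0.002,"y":0.001,"z":0.03,"roll":0},
    {"hand":1,"x":0.002,"y":0.001,"z":0.055,"roll":0},
    {"hand":1,"x":0.002,"y":0.001,"z":0.07,"roll":0},
    {"hand":1,"x":0.002,"y":0.001,"z":0.08,"roll":0},
    {"hand":1,"x":0.002,"y":0.001,"z":0.08,"roll":0},
    {"hand":1,"x":0.002,"y":0.001,"z":0.08,"roll":0},
  ],
)

```text
time: 4.53
tool_pos: [0.6149, -0.0757, 0.0763]
tcp_rot: [-1.671, -2.659, 0.001]
wrist_force: [0.7, 0.1, 0.4]
width: -0.001
grip_force: 0.0
```

```bash
python3 -c "
from h import *
go(0,.03,.075)"
```

```text
lamp 0.0004 -0.1094 0.0763 shift [ 0.2789 -0.0004  0.0027] roll 0.0004 F [0.7 0.1 0.4] q6 -0.611 w -0.0011439779335496942 t 4.5333
```

Call:
servo_tool(
  targets=[
    {"hand":1,"x":0.01,"y":0,"z":0,"roll":0},
    {"hand":1,"x":0.02,"y":0,"z":0,"roll":0},
    {"hand":1,"x":0.03,"y":0,"z":0,"roll":0},
    {"hand":1,"x":0.04,"y":0,"z":0,"roll":0},
    {"hand":1,"x":0.05,"y":0,"z":0,"roll":0},
    {"hand":1,"x":0.06,"y":0,"z":0,"roll":0},
    {"hand":1,"x":0.07,"y":0,"z":0,"roll":0},
    {"hand":1,"x":0.08,"y":0,"z":0,"roll":0},
    {"hand":1,"x":0.09,"y":0,"z":0,"roll":0},
    {"hand":1,"x":0.09,"y":0,"z":0,"roll":0},
  ],
)

```text
time: 5.37
tool_pos: [0.5951, -0.0345, 0.0766]
tcp_rot: [-1.671, -2.659, 0.0]
wrist_force: [0.3, -0.6, 0.1]
width: 0.001
grip_force: 0.0
```

```bash
python3 -c "
from h import *
go(0,.02,.076)
s=read_camera('side')[145:285,180:335]
cv2.imwrite('pics/s3.png',cv2.resize(s[...,::-1],None,fx=4,fy=4,interpolation=cv2.INTER_CUBIC))"
```

```text
lamp 0.0004 -0.0637 0.0766 shift [ 0.1674 -0.0005  0.0013] roll 0.0005 F [ 0.3 -0.6  0.1] q6 -0.549 w 0.0008784691797203693 t 5.3667
```

View pics/s3.png

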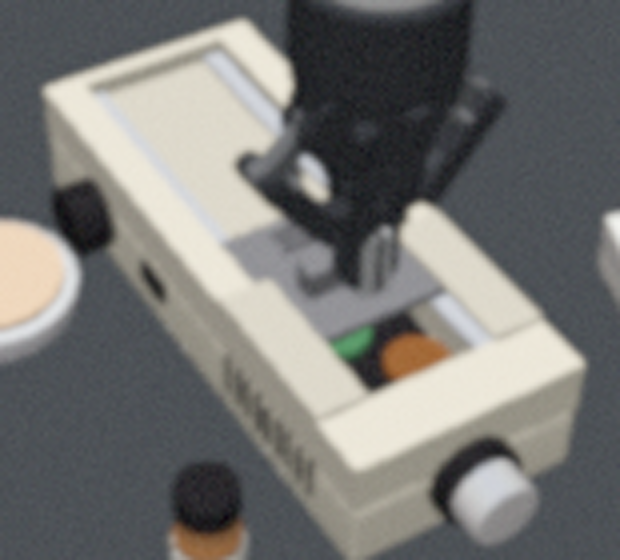

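The cover has slid flat over the tab, and the open filter well shows around (400,350). I'll keep pushing.

Call:
servo_tool(
  targets=[
    {"hand":1,"x":0.01,"y":0,"z":0,"roll":0},
    {"hand":1,"x":0.02,"y":0,"z":0,"roll":0},
    {"hand":1,"x":0.03,"y":0,"z":0,"roll":0},
    {"hand":1,"x":0.04,"y":0,"z":0,"roll":0},
    {"hand":1,"x":0.05,"y":0,"z":0,"roll":0},
    {"hand":1,"x":0.06,"y":0,"z":0,"roll":0},
    {"hand":1,"x":0.07,"y":0,"z":0,"roll":0},
    {"hand":1,"x":0.08,"y":0,"z":0,"roll":0},
    {"hand":1,"x":0.09,"y":0,"z":0,"roll":0},
    {"hand":1,"x":0.1,"y":0,"z":0,"roll":0},
  ],
)

```text
time: 6.25
tool_pos: [0.5739, 0.0101, 0.0768]
tcp_rot: [-1.672, -2.66, 0.0]
wrist_force: [-0.3, -0.2, 1.0]
width: -0.001
grip_force: 0.2
```

Call:
servo_tool(
  targets=[
    {"hand":1,"x":0.01,"y":0,"z":0,"roll":0},
    {"hand":1,"x":0.02,"y":0,"z":0,"roll":0},
    {"hand":1,"x":0.03,"y":0,"z":0,"roll":0},
    {"hand":1,"x":0.04,"y":0,"z":0,"roll":0},
    {"hand":1,"x":0.05,"y":0,"z":0,"roll":0},
    {"hand":1,"x":0.058,"y":0,"z":0,"roll":0},
    {"hand":1,"x":0.064,"y":0,"z":0,"roll":0},
    {"hand":1,"x":0.067,"y":0,"z":0,"roll":0},
    {"hand":1,"x":0.067,"y":0,"z":0,"roll":0},
  ],
)

```text
time: 7.0
tool_pos: [0.5595, 0.0401, 0.0768]
tcp_rot: [-1.671, -2.66, -0.0]
wrist_force: [-0.6, -1.1, -0.6]
width: -0.002
grip_force: 0.0
```

```bash
python3 -c "
from h import *
go(0,.0,.15)"
```

```text
lamp 0.0005 0.019 0.0768 shift [-0.0379 -0.0011 -0.1464] roll 0.0004 F [-0.6 -1.1 -0.6] q6 -0.422 w -0.002247900398195174 t 7.0
```

Back off from the rib first, then go up and away.

Call:
servo_tool(
  targets=[
    {"hand":1,"x":-0.01,"y":0,"z":0,"roll":0},
    {"hand":1,"x":-0.02,"y":0,"z":0,"roll":0},
    {"hand":1,"x":-0.02,"y":0,"z":-0.05,"roll":0},
    {"hand":1,"x":-0.02,"y":0,"z":-0.12,"roll":0},
    {"hand":1,"x":-0.06,"y":0,"z":-0.2,"roll":0},
    {"hand":1,"x":-0.14,"y":0,"z":-0.26,"roll":0},
    {"hand":1,"x":-0.22,"y":0,"z":-0.3,"roll":0},
    {"hand":1,"x":-0.3,"y":0,"z":-0.3,"roll":0},
    {"hand":1,"x":-0.3,"y":0,"z":-0.3,"roll":0},
    {"hand":1,"x":-0.3,"y":0,"z":-0.3,"roll":0},
  ],
)

```text
time: 7.83
tool_pos: [0.6264, -0.0993, 0.2278]
tcp_rot: [1.676, 2.654, 0.0]
wrist_force: [-0.3, 1.1, 0.0]
width: 0.001
grip_force: 0.0
```

```bash
python3 - <<'E'
from h import *
go(0,0,.2)
a=read_camera('side')[145:285,180:335]; b=read_camera('top')[140:260,165:325]
a=cv2.resize(a,(390,352),interpolation=cv2.INTER_CUBIC); b=cv2.resize(b,(400,300),interpolation=cv2.INTER_CUBIC)
o=np.zeros((352,790,3),np.uint8); o[:,:390]=a; o[:300,390:]=b
cv2.imwrite('pics/end.png',o[...,::-1])
E
```

```text
lamp 0.0005 -0.1357 0.2278 shift [ 0.2715 -0.002   0.055 ] roll -0.001 F [-0.3  1.1  0. ] q6 -0.64 w 0.0007894544611794153 t 7.8333
```

View pics/end.png

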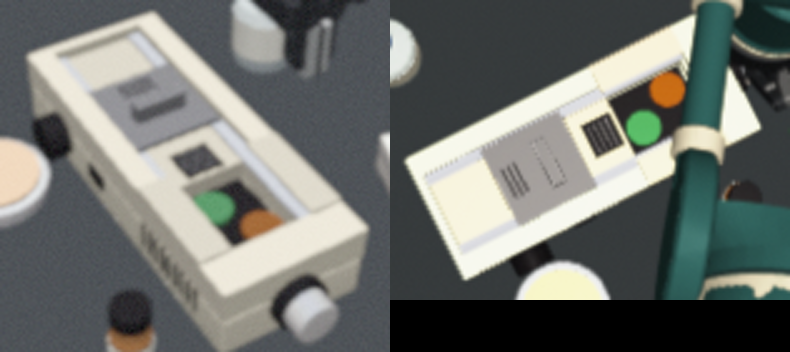

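The cover lies flat on the deck, well past the tab (side part, around (155,105)). The tab is down, the well is open, the fingers touch nothing, and the bystanders in view haven't moved.

```bash
python3 -c "
from workcell import ticket
print(ticket.finish_job())"
```

```text
the job is handed in; nothing more can be done
None
```

I pressed the snap tab fully in and slid the cover off its seat; it now lies flat on the deck with the filter well open, and the job is handed in (no verdict was returned).

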